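# Look over the snack dishes and set them out

## Task

Get the snack dishes ready for the guests: slide the counter lamp's dimmer up to the long mark, then work along the server from the robot's left to its right: pull each dish up out of its spring catches, hold it level and still, a hand's breadth (about 11 cm) straight in front of the lit lens for three seconds to look it over, and set it upright on the round wooden board. Only when all the dishes are on the board, slide the dimmer back to the short mark. Leave the other barware where it stands.

Things in the scene. Friction and masses are not known exactly. Their poses are not given: they have to be found in the camera images.
- server: dark wooden plinth, fixed, 90 (x) x 400 (y) x 20 mm high, three dish bays in a row along its y axis at y = +124, 0, -124 mm; +y is the robot's left. Origin: centre of its underside. Dishes stand on its top (20 mm up), between 5 mm high lips at x = -35 and +35 mm. Steel posts, 22 (x) x 16 (y) mm, rising 32 mm above that top, stand at y = -186, -62, 62, 186 mm
- bay1 (a point): middle of the left bay, on the plinth's top. The posts at both ends of each bay carry sprung steel balls that snap in over the ribs on the dish's ends. A straight upward pull of about 10 to 16 N (weight included) frees a dish; the balls let go in the first 10 mm of lift, 50 mm of lift clears the posts
- bay2 (a point): middle of the middle bay, on the plinth's top
- bay3 (a point): middle of the right bay, on the plinth's top
- dish1: white stoneware dish in the left (+y) bay; may be absent. Open-topped box, 60 (x) x 96 (y) x 40 mm high, walls 6 mm, 0.18 to 0.35 kg; a rib stands 3 mm out of each end (+y, -y) face, 12 mm up. Origin: centre of its underside; z up; at the start its y axis lies along the server. Grip it across its 60 mm width (x), on the long side walls
- dish2: the same dish in the middle bay; may be absent
- dish3: the same dish in the right (-y) bay; may be absent
- dish1_mid (a point): middle of dish1, 20 mm above its origin
- dish2_mid (a point): middle of dish2, 20 mm above its origin
- dish3_mid (a point): middle of dish3, 20 mm above its origin
- board: round serving board of light wood lying flat, fixed, 280 mm across, 18 mm thick, with a bar handle at its -y side. Origin: centre of its underside. The server and the board may be on either side of the robot.
- lamp: fixed aluminium counter lamp; its foot is 120 (x) x 300 (y) x 24 mm high, with the dimmer in it. A thin post behind the lens, at x = +45, y = +90 mm, carries a round lamp head 92 mm across, whose lens faces -x (the robot). Origin: underside of the foot, z up
- lens (a point): centre of the lamp's round white lens, 225 mm above the counter, at x = +22, y = +90 mm in the lamp's frame
- view (a point): the viewing point, 110 mm straight in front (-x of the lamp) of the lens centre, 225 mm above the counter; the middle of the dish (20 mm above its underside) is held here
- dimmer (a joint): position of the dimmer's grip along its slot, 0 to 0.120 m, growing towards the lamp's +y (towards the lamp head). 0.100 m at the long mark, 0.035 m at the short mark. Friction about 1.5 N, it stays where it is left
- dimmer_top (a point): centre of the top of the dimmer's black grip, which is 22 (x) x 16 (y) x 28 mm high and stands 1 mm over the lamp's foot (top of the grip 53 mm above the counter); a white line across its top is its pointer
- long_mark (a point): where the grip stands (on the slot, at the foot's top face) at the long mark, a 30 mm black line beside the slot
- short_mark (a point): where the grip stands at the short mark, a 12 mm black line beside the slot
- votive: bystander: small amber glass cup, 56 mm across, 50 mm high, standing in front of the lamp. Origin under its centre
- tumbler: bystander: clear glass tumbler, 80 mm across, 90 mm high, upright. Origin under its centre
- jigger: bystander: steel bar measure, waisted, 48 mm across, 90 mm high, upright. Origin under its centre
- shaker: bystander: steel cocktail shaker, 86 mm across, 208 mm high. Origin under its centre
Not all that is in view belongs to the job. Leave any green or orange look-alike of the dish2 alone.

How it is judged:
On the way, in this order (a step that is already met when the one before it is completed fails the run):
1. the dimmer stands at the long mark (value of joint dimmer between 0.093 and 0.107 m and velocity of joint dimmer between -0.02 and 0.02 m/s), for 0.2 s.
2. the dish from the left bay is held level and still in front of the lens (distance between dish1_mid and view below 0.045 m and angle between dish1's own z axis and vertical below 0.2 rad and linear speed of dish1 below 0.03 m/s), for 2 s.
3. the dish from the middle bay is held level and still in front of the lens (distance between dish2_mid and view below 0.045 m and angle between dish2's own z axis and vertical below 0.2 rad and linear speed of dish2 below 0.03 m/s), for 2 s.
4. the dish from the right bay is held level and still in front of the lens (distance between dish3_mid and view below 0.045 m and angle between dish3's own z axis and vertical below 0.2 rad and linear speed of dish3 below 0.03 m/s), for 2 s.
5. all the dishes stand on the board, with the light still up (horizontal distance between each of dish1, dish2, dish3 and board below 0.13 m and z of dish1 in the frame of board between 0.014 and 0.023 m and angle between each of dish1, dish2, dish3's own z axis and vertical below 0.1 rad and linear speed of each of dish1, dish2, dish3 below 0.02 m/s and z of dish2 in the frame of board between 0.014 and 0.023 m and z of dish3 in the frame of board between 0.014 and 0.023 m and value of joint dimmer between 0.093 and 0.107 m), for 0.3 s.
At the end, for the whole second after the job is handed in: Every dish that was in the server stands upright (within 0.1 rad) and at rest on the round board, its centre within 130 mm of the board's centre, and the dimmer is within 7 mm of the short mark (horizontal distance between each of dish1, dish2, dish3 and board below 0.13 m and z of dish1 in the frame of board between 0.014 and 0.023 m and angle between each of dish1, dish2, dish3's own z axis and vertical below 0.1 rad and linear speed of each of dish1, dish2, dish3 below 0.02 m/s and z of dish2 in the frame of board between 0.014 and 0.023 m and z of dish3 in the frame of board between 0.014 and 0.023 m and value of joint dimmer between 0.028 and 0.042 m); the robot touches nothing.
It fails at once if a piece of the other barware is pushed away (over 40 mm) or knocked over (distance of any of shaker, tumbler, jigger, votive from where it was at the start of the episode above 0.04 m or angle between any of shaker, tumbler, jigger, votive's own z axis and vertical above 0.5 rad).
Of dish1, dish2, dish3 only 2 to 3 are there at a start; the rules pass over those that are not, and their reading is None.
At some moment in a run one of dish1, dish2, dish3 may be knocked a few centimetres aside while the robot is not near it.
It also fails if it takes over 210 s, if anything falls off the work surface, if the arm or the gripper's body presses on something with over 40 N, if the wrist force passes 120 N, or if a joint passes its speed limit or range.

## Robot

A 7-joint arm with a two-finger parallel gripper is mounted at the origin on the work surface. World frame = base frame: x ahead of the robot, y to its left, z up, the work surface at z = 0. Lengths are in m, angles in rad, forces in N, time in s.
With the tool pointing down it reaches from about 0.425 to 0.925 m from the base axis. Payload 6.8 kg.
Tool frame: the origin (TCP) lies at the very end of the fingers, on their centre line; the grasp point (between the pads) lies 19 mm behind it; z points along the fingers, y is the line along which they close (so a half turn about z gives the same grasp; the last joint's range is limited). The gripper opens to 85 mm and grips with 20 to 120 N. Pads are 22 mm wide; open, the fingers measure 114 mm over their backs; the gripper's body (76 mm by 85 mm) begins 54 mm behind the grasp point. The pads swing forward as they close: fully open they stand 13 mm farther back than shut.
Start: joints at [1.224, 0.477, 0.022, 1.555, -0.011, 1.109, -0.083], TCP at [0.16, -0.656, 0.231] pointing down, gripper open.
Joint ranges: [-2.96, 2.96], [-0.34, 2.1], [-1.41, 1.46], [0.24, 2.44], [-1.37, 4.51], [0.17, 1.92], [-2.96, 2.96]. Speed limits (rad/s): [2.39, 2.39, 3.14, 3.14, 3.14, 3.14, 3.14].

## Interface

Orientations are given as a rotation vector (axis times angle).
In Python, from bench import r gives the robot as it stands. The module is installed in compiled form; this text tells all that it offers.
- The arm moves only by the tool servo_tool, never from a script. Its argument "commands" is a list of rows, each a list of 7 numbers: the turn, a rotation vector about the world's x, y, z in degrees, then the shift along the world's x, y, z in mm, then the closure, from 0 (fully open) to 1 (shut). A call has 1 to 5 rows; each row is the pose to reach, as a shift and turn from the pose commanded when the call began; what a row does not reach only later rows make up. A row lasts 1/12 s, in which the tool goes at most 41.7 mm and 7.16 degrees, less where a joint would pass 70% of its speed; a pose out of reach is approached as far as the arm can. A call with a gripper value outside its range is refused whole. The fingers move at their own pace and stop on an object; "force" is the grip in N (left out, the last holds). Time passes only in rows, so rows that repeat a pose let the fingers close. It gives the time, the measured TCP pose, the force, the opening and the grip force at its end, in the units of the state.
- r.get_obs(): the state, without advancing time (a new reading comes with each control period).
- r.grab_frame(name): name is "scene" or "top" or "wrist"; returns (picture, depth): 400x640x3 uint8, blue, green, red; 400x640 float32, m along the optical axis (not along the pixel's ray), 0 where there is no reading.
- r.camera_info(name): a dict with "vertical_fov" (degrees; the focal length in pixels is half the picture's height over the tangent of half this angle, whatever the lens; pixels are square), "cx", "cy" (the principal point, pixels), "D" ([k1, k2, p1, p2, k3] as OpenCV has them; the pictures are not rectified), "cam_to_world" (4x4, takes a point from camera to world coordinates); the wrist camera has in their place "T_tool_cam" (4x4, takes a point from camera to tool coordinates, whose origin is the TCP and whose axes are the flange's). Camera axes: x right, y up, looking along -z (the intrinsics and any distortion apply to the point x, -y, -z); pixel columns grow to the right and rows downward; lengths in m; the calibration is good to about 2 mm. A picture is of the moment at which its call begins: read the wrist's pose just before it. camera_info takes no time and is no camera call.
- r.hand_in(): hands the job in; it is judged then, once.
The state is a dict: "clock": time; "joints": joint angles; "qvel": joint speeds; "tau": joint torques, N m; "tcp_pos": TCP position; "orientation": TCP orientation; "contact_force": force on the tool from outside, world axes, zero at the start; "moment": the same for the moment, N m; "grip_width": finger opening in m; "gripper_force": force on a finger pad.
Only numpy, scipy, OpenCV 4.12 (cv2) and the standard library are available. Lean on these libraries where they do the work, as an engineer would, in place of code of your own. Each camera call takes 0.05 s, during which the arm holds its last target. There are 200 camera calls.

## Working session

There is one attempt and no reset: what is moved stays moved. The work goes in short steps, Python scripts to look and compute and a tool call to move; the robot and the scene stay as the last step left them, time stands still between calls to the robot, and variables do not carry over. Pictures are saved under pics/ and viewed, at most 14 in all, crops included, and the job is handed in when it is done.

Besides the shell and the picture viewer there is one more tool, called after ">>>" by a JSON object that holds its "api" and its "payload", one argument or row to a line. servo_tool: Moves the arm, as the interface text tells. Its arguments: {"type":"object","properties":{"commands":{"type":"array"},"force":{"type":"number"}},"required":["commands"]}

```bash
mkdir -p pics
cat > h.py <<'E'
import numpy as np, cv2
from bench import r
from scipy.spatial.transform import Rotation as R
def K(n):
    c=r.camera_info(n); f=200/np.tan(np.radians(c["vertical_fov"])/2)
    return np.array([[f,0,c["cx"]],[0,f,c["cy"]],[0,0,1]]),np.array(c["D"],float),c
def pose(n):
    c=r.camera_info(n)
    if "cam_to_world" in c: return np.array(c["cam_to_world"])
    o=r.get_obs(); T=np.eye(4); T[:3,:3]=R.from_rotvec(o["orientation"]).as_matrix(); T[:3,3]=o["tcp_pos"]
    return T@np.array(c["T_tool_cam"])
def rays(n,uv,T=None):
    k,D,_=K(n); T=pose(n) if T is None else T
    p=cv2.undistortPoints(np.array(uv,float).reshape(-1,1,2),k,D)[:,0]
    d=np.c_[p[:,0],-p[:,1],-np.ones(len(p))]@T[:3,:3].T
    return T[:3,3],d
def onplane(n,uv,z,T=None):
    o,d=rays(n,uv,T); return o+d*((z-o[2])/d[:,2])[:,None]
def bydepth(n,uv,dep,T=None):
    o,d=rays(n,uv,T); z=np.array([dep[int(v),int(u)] for u,v in uv]); return o+d*z[:,None]
def grab(n,name=None):
    T=pose(n); im,d=r.grab_frame(n)
    if name: cv2.imwrite(f"pics/{name}.png",im)
    return im,d,T
def cloud(n,d,T):
    v,u=np.mgrid[0:400,0:640]; o,dd=rays(n,np.c_[u.ravel(),v.ravel()],T)
    return (o+dd*d.reshape(-1,1)).reshape(400,640,3)
E
python3 - <<'E'
from h import *
o=r.get_obs(); print({k:np.round(v,3).tolist() for k,v in o.items()})
for n in("scene","top","wrist"):
    im,d,T=grab(n,n+"0"); np.save(f"pics/{n}0.npy",d); np.save(f"pics/{n}0T.npy",T); print(n,K(n)[0].round(1).tolist(),K(n)[1],T.round(3).tolist(),(d>0).mean())
E
```

```text
{'clock': 0.0, 'joints': [1.224, 0.478, 0.022, 1.556, -0.011, 1.109, -0.083], 'qvel': [-0.001, 0.002, -0.001, 0.001, -0.001, 0.001, -0.002], 'tau': [0.001, -59.644, 1.608, -28.119, 0.013, 0.009, -0.0], 'tcp_pos': [0.16, -0.655, 0.23], 'orientation': [-3.117, -0.374, 0.001], 'contact_force': [-0.394, -0.505, 0.184], 'moment': [0.019, 0.014, -0.001], 'gripper_force': 0.0, 'grip_width': 0.085}
scene [[424.7, 0.0, 309.9], [0.0, 424.7, 207.4], [0.0, 0.0, 1.0]] [-0.08861438  0.          0.          0.          0.        ] [[-0.434, -0.677, 0.595, 1.171], [0.901, -0.334, 0.277, 0.275], [0.011, 0.656, 0.755, 1.064], [0.0, 0.0, 0.0, 1.0]] 0.995921875
top [[392.2, 0.0, 321.6], [0.0, 392.2, 204.6], [0.0, 0.0, 1.0]] [-0.07290734  0.          0.          0.          0.        ] [[0.023, 0.993, -0.118, 0.332], [-1.0, 0.024, 0.004, -0.043], [0.007, 0.118, 0.993, 1.301], [0.0, 0.0, 0.0, 1.0]] 0.9959453125
wrist [[287.3, 0.0, 311.4], [0.0, 287.3, 197.7], [0.0, 0.0, 1.0]] [-0.0508166  0.         0.         0.         0.       ] [[0.237, 0.928, 0.288, 0.233], [-0.972, 0.227, 0.068, -0.638], [-0.002, -0.296, 0.955, 0.373], [0.0, 0.0, 0.0, 1.0]] 0.9959921875
```

View pics/top0.png

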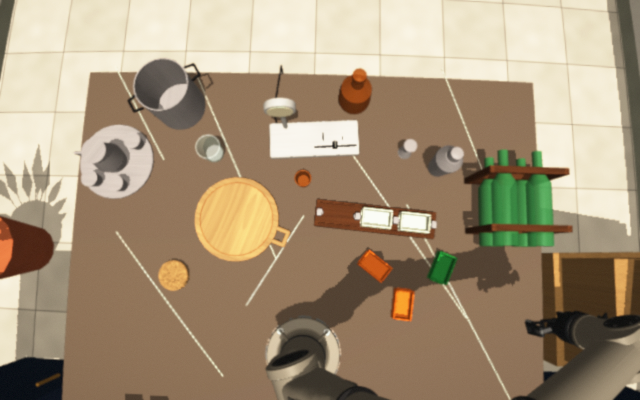

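View pics/scene0.png

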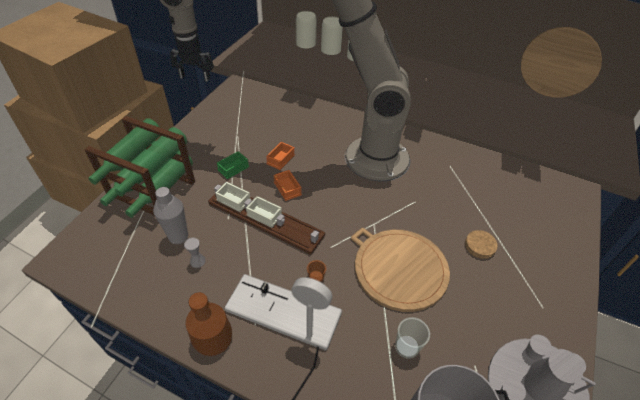

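Top view: the server spans (315,200) to (437,236). White dishes stand in the middle bay (377,218) and right bay (413,222), and the left bay (345,215) is empty. The orange look-alikes at (375,265) and (403,304) and the green one at (442,267) aren't part of the job. The lamp foot is at (313,140) with its head at (280,107), the votive at (303,179) and the board at (236,219). Next I'll enlarge both areas and measure.

Run:
```python
from h import *
im=cv2.imread("pics/top0.png"); sc=cv2.imread("pics/scene0.png")
a=cv2.resize(im[95:245,260:450],None,fx=3.5,fy=3.5,interpolation=cv2.INTER_CUBIC)
b=cv2.resize(sc[260:350,215:350],None,fx=5,fy=5,interpolation=cv2.INTER_CUBIC)
cv2.imwrite("pics/c_top.png",a); cv2.imwrite("pics/c_scene.png",b)
d=np.load("pics/top0.npy"); T=np.load("pics/top0T.npy"); P=cloud("top",d,T); np.save("pics/P.npy",P)
hsv=cv2.cvtColor(im,cv2.COLOR_BGR2HSV); Z=P[...,2]
def rect(m,name,z):
    n,l,s,c=cv2.connectedComponentsWithStats(m.astype(np.uint8))
    for i in np.argsort(-s[1:,4])[:4]+1:
        if s[i,4]<40: continue
        v,u=np.where(l==i); q=onplane("top",np.c_[u,v],z,T)[:,:2]
        (cx,cy),(w,h),an=cv2.minAreaRect((q*1000).astype(np.float32))
        print(name,s[i,:].tolist(),"c",round(cx),round(cy),"wh",round(w),round(h),"ang",round(an,1),"z med",round(float(np.median(Z[l==i]))*1000),"mean",(q.mean(0)*1000).round())
box=np.zeros(Z.shape,bool); box[100:165,260:365]=1
rect(box&(hsv[...,1]<60)&(hsv[...,2]>150)&(abs(Z-.024)<.012),"lamp",.024)
box=np.zeros(Z.shape,bool); box[190:245,305:445]=1
rect(box&(Z>.012)&(Z<.075)&(hsv[...,2]>0),"server",.02)
rect(box&(Z>.045)&(Z<.075),"dish",.06)
rect((Z>.01)&(Z<.03)&(hsv[...,1]>80)&(hsv[...,2]>150),"board",.018)
rect((Z>.035)&(Z<.4)&(np.arange(400)[:,None]<200)&(np.arange(640)>190)&(np.arange(640)<470),"tall",.09)
box=np.zeros(Z.shape,bool);box[165:195,290:320]=1
rect(box&(Z>.02),"votive",.05)
q=P[85:130,258:300].reshape(-1,3); q=q[(q[:,2]>.15)]; print("head",q.shape,q.min(0),q.max(0),np.median(q,0))
```

```text
lamp [269, 120, 91, 38, 3020] c 706 -17 wh 122 299 ang 3.8 z med 23 mean [706. -17.]
server [314, 199, 122, 40, 3271] c 442 -226 wh 400 90 ang 84.9 z med 22 mean [ 442. -225.]
dish [393, 211, 43, 22, 278] c 431 -345 wh 137 61 ang 84.9 z med 56 mean [ 430. -347.]
dish [361, 207, 32, 22, 200] c 441 -225 wh 97 60 ang 85.0 z med 58 mean [ 442. -225.]
board [195, 177, 95, 85, 5669] c 433 226 wh 277 289 ang 21.3 z med 17 mean [429. 227.]
board [159, 260, 29, 31, 703] c 241 430 wh 97 93 ang 3.1 z med 22 mean [241. 430.]
tall [339, 68, 33, 44, 1071] c 855 -149 wh 149 104 ang 0.1 z med 112 mean [ 850. -151.]
tall [429, 146, 35, 30, 769] c 630 -442 wh 86 119 ang 19.8 z med 152 mean [ 627. -443.]
tall [263, 98, 33, 30, 567] c 783 98 wh 103 89 ang 63.4 z med 249 mean [784.  95.]
tall [191, 63, 12, 59, 401] c 838 368 wh 200 36 ang 4.4 z med 96 mean [821. 371.]
votive [294, 170, 17, 17, 114] c 565 17 wh 53 52 ang 1.4 z med 45 mean [570.  17.]
head (518, 3) [ 0.33165715 -0.04338064  0.19200713] [0.75008119 0.12418551 1.30149797] [0.72640949 0.077852   0.25311831]
```

View pics/c_top.png

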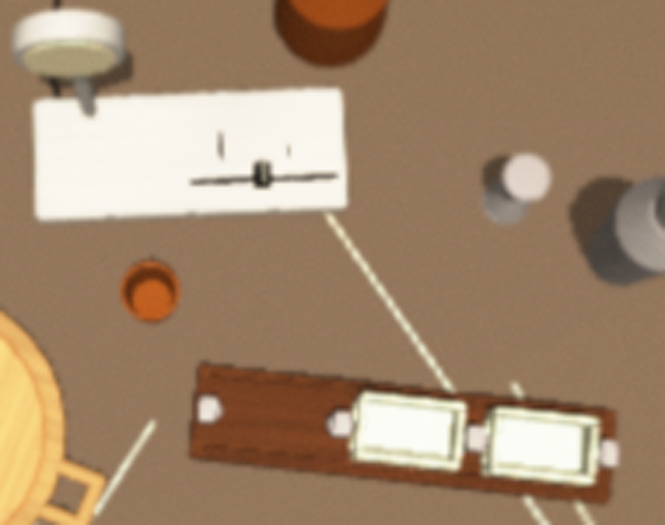

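View pics/c_scene.png

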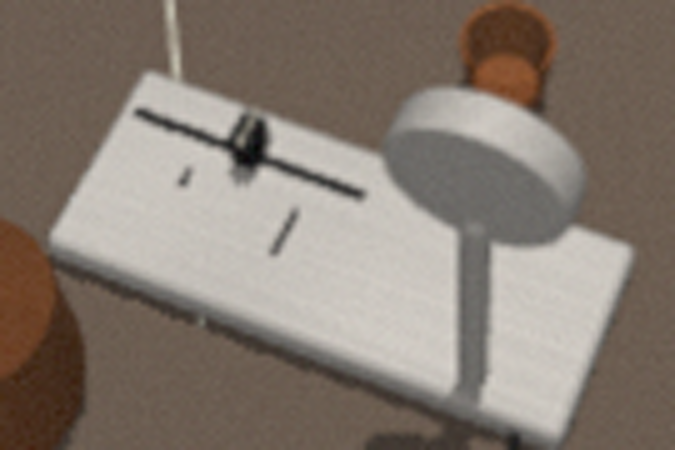

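The white dishes at top pixels (377,218) and (413,222), both clamped in bays, are dish2 and dish3. The loose orange and green trays are look-alikes, and dish1 is absent. In the top crop the dimmer grip is at (262,172), the long mark at (221,145) and the short mark at (289,150). Measured sizes match: lamp 122x299, server 400x90, dish 97x60.

```bash
cat >> h.py <<'E'
def frame(c,yaw):
    a=np.radians(yaw); M=np.array([[np.cos(a),-np.sin(a)],[np.sin(a),np.cos(a)]])
    return (lambda l: np.array(c)+M@np.array(l)), (lambda w: M.T@(np.array(w)-np.array(c)))
lamp2w,w2lamp=frame([706,-17],3.8)
serv2w,w2serv=frame([442,-226],-5.1)
def st():
    o=r.get_obs(); m=R.from_rotvec(o["orientation"]).as_matrix()
    print("t",round(float(o["clock"]),2),"tcp",(np.array(o["tcp_pos"])*1000).round(1),"toolY deg",np.degrees(np.arctan2(m[1,1],m[0,1])).round(1),"tilt",np.degrees(np.arccos(-m[2,2])).round(2),"F",np.round(o["contact_force"],1),"w",round(float(o["grip_width"])*1000,1),"gf",round(float(o["gripper_force"]),1),"q",np.round(o["joints"],2))
E
python3 - <<'E'
from h import *
T=np.load("pics/top0T.npy")
g=onplane("top",[[334.9,144.1]],.053,T)[0,:2]*1000; print("grip",g,w2lamp(g))
for p in ([323.1,136.4],[342.6,137.9],[314.3,146.9],[356,145.5]):
    q=onplane("top",[p],.024,T)[0,:2]*1000; print(q,w2lamp(q))
print("view",lamp2w([-88,90]),"dish2",serv2w([0,0]),"dish3",serv2w([0,-124]))
st()
E
```

```text
grip [679.95451118 -87.86739322] [-30.68488555 -68.98545288]
[713.65287529 -48.80433419] [  5.52825292 -32.24159725]
[ 710.13916112 -114.36697578] [ -2.32282821 -97.42722975]
[676.68627514 -20.19784303] [-29.46121124  -1.24807759]
[ 685.07539121 -159.68425425] [ -30.33484743 -140.98380295]
view [612.22881975  66.97002891] dish2 [ 442. -226.] dish3 [ 430.97710719 -349.50909211]
t 0.15 tcp [ 159.6 -655.4  230.5] toolY deg -76.3 tilt 0.08 F [-0.3  0.1  0.7] w 85.2 gf 0.0 q [ 1.22  0.48  0.02  1.56 -0.01  1.11 -0.08]
```

>>> {"api": "servo_tool", "payload": {
  "commands": [
    [0,0,-10,130,140,0,0],
    [0,0,-10,130,140,0,0],
    [0,0,-10,130,140,0,0],
    [0,0,-10,130,140,0,0],
    [0,0,-10,130,140,0,0]
  ],
  "force": 40
}}

```text
clock: 0.57
tcp_pos: [0.2935, -0.5117, 0.2311]
orientation: [-3.138, -0.108, -0.002]
contact_force: [1.1, 0.6, -0.4]
grip_width: 0.0853
gripper_force: 0.0
```

>>> {"api": "servo_tool", "payload": {
  "commands": [
    [0,0,0,130,140,0,0],
    [0,0,0,130,140,0,0],
    [0,0,0,130,140,0,0],
    [0,0,0,130,140,0,0],
    [0,0,0,130,140,0,0]
  ]
}}

```text
clock: 0.98
tcp_pos: [0.4231, -0.3712, 0.2313]
orientation: [-3.138, -0.109, -0.002]
contact_force: [0.8, -0.1, 0.1]
grip_width: 0.0858
gripper_force: 0.0
```

>>> {"api": "servo_tool", "payload": {
  "commands": [
    [0,0,0,130,140,0,0],
    [0,0,0,130,140,0,0],
    [0,0,0,130,140,0,0],
    [0,0,0,130,140,0,0],
    [0,0,0,130,140,0,0]
  ]
}}

```text
clock: 1.4
tcp_pos: [0.5527, -0.2307, 0.2313]
orientation: [-3.138, -0.109, -0.002]
contact_force: [0.7, 1.2, 0.4]
grip_width: 0.0859
gripper_force: 0.0
```

>>> {"api": "servo_tool", "payload": {
  "commands": [
    [0,0,0,130,140,0,0],
    [0,0,0,130,140,0,0],
    [0,0,0,130,140,0,0],
    [0,0,0,130,140,0,0],
    [0,0,0,130,140,0,0]
  ]
}}

```text
clock: 1.82
tcp_pos: [0.6819, -0.0903, 0.2308]
orientation: [-3.137, -0.108, -0.001]
contact_force: [-1.3, 0.9, -0.5]
grip_width: 0.0854
gripper_force: 0.0
```

Run:
```python
from h import *
st(); im,d,T=grab("wrist","w1"); np.save("pics/w1T.npy",T); np.save("pics/w1d.npy",d)
```

```text
t 1.82 tcp [681.9 -90.3 230.8] toolY deg -86.1 tilt 0.16 F [-1.3  0.9 -0.5] w 85.4 gf 0.0 q [ 0.18  0.51 -0.2   1.51  0.1   1.13 -1.54]
```

View pics/w1.png

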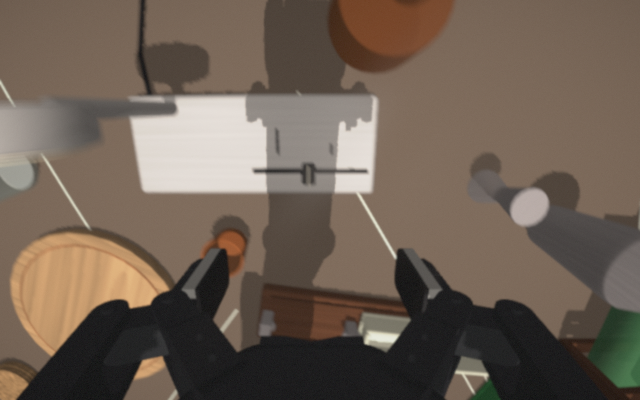

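Wrist view: the grip top is at about (308,173), the long mark at (277,141), the short mark at (332,148), and the slot runs from (253,170) to (368,171). Now I'll turn these into lamp coordinates.

Run:
```python
from h import *
T=np.load("pics/w1T.npy"); d=np.load("pics/w1d.npy")
for n,p,z in (("grip",[308,173],.053),("long",[277,141],.024),("short",[332,148],.024),("s0",[253,170],.024),("s1",[368,171],.024)):
    q=onplane("wrist",[p],z,T)[0,:2]*1000; print(n,q.round(1),w2lamp(q).round(1),bydepth("wrist",[p],d,T).round(3))
```

```text
grip [686.9 -86. ] [-23.6 -67.5] [[ 0.687 -0.086  0.054]]
long [717.3 -46.1] [  9.3 -29.8] [[ 0.717 -0.046  0.024]]
short [ 713.5 -112.9] [  1.1 -96.2] [[ 0.714 -0.113  0.025]]
s0 [679.7 -17.6] [-26.3   1.1] [[ 0.68  -0.018  0.025]]
s1 [ 688.4 -160. ] [ -27.1 -141.5] [[ 0.689 -0.16   0.026]]
```

>>> {"api": "servo_tool", "payload": {
  "commands": [
    [0,0,0,2,3,-40,0],
    [0,0,0,2,3,-80,0],
    [0,0,0,2,3,-120,0],
    [0,0,0,2,3,-145,0],
    [0,0,0,2,3,-160,0]
  ]
}}

```text
clock: 2.28
tcp_pos: [0.6788, -0.0931, 0.0669]
orientation: [-3.14, -0.101, 0.01]
contact_force: [-0.9, 0.3, -0.7]
grip_width: 0.0851
gripper_force: 0.0
```

>>> {"api": "servo_tool", "payload": {
  "commands": [
    [0,0,0,0,0,-15,0],
    [0,0,0,0,0,-30,0],
    [0,0,0,0,0,-38,0],
    [0,0,0,0,0,-38,0.5],
    [0,0,0,0,0,-38,0.8]
  ]
}}

```text
clock: 2.7
tcp_pos: [0.6822, -0.0929, 0.0339]
orientation: [3.14, 0.101, 0.001]
contact_force: [-0.1, -0.1, -0.3]
grip_width: 0.0642
gripper_force: 0.0
```

>>> {"api": "servo_tool", "payload": {
  "commands": [
    [0,0,0,0,0,0,1],
    [0,0,0,0,0,0,1],
    [0,0,0,0,0,0,1],
    [0,0,0,0,0,0,1],
    [0,0,0,0,0,0,1]
  ]
}}

```text
clock: 3.12
tcp_pos: [0.6824, -0.0925, 0.0344]
orientation: [-3.14, -0.101, -0.002]
contact_force: [-0.9, 0.8, 5.2]
grip_width: 0.015
gripper_force: 40.8
```

>>> {"api": "servo_tool", "payload": {
  "commands": [
    [0,0,0,-1,10,0,1],
    [0,0,0,-1,20,0,1],
    [0,0,0,-2,30,0,1],
    [0,0,0,-3,41,0,1],
    [0,0,0,-3,41,0,1]
  ]
}}

```text
clock: 3.53
tcp_pos: [0.6793, -0.0481, 0.0344]
orientation: [-3.138, -0.106, -0.003]
contact_force: [-0.4, 1.8, 6.8]
grip_width: 0.0151
gripper_force: 41.1
```

>>> {"api": "servo_tool", "payload": {
  "commands": [
    [0,0,0,0,0,0,1],
    [0,0,0,0,0,0,0.5],
    [0,0,0,0,0,0,0.3],
    [0,0,0,0,0,0,0.2],
    [0,0,0,0,0,0,0.2]
  ]
}}

```text
clock: 3.95
tcp_pos: [0.6782, -0.0519, 0.0329]
orientation: [3.14, 0.101, -0.001]
contact_force: [0.4, -0.2, -0.1]
grip_width: 0.0628
gripper_force: 0.0
```

>>> {"api": "servo_tool", "payload": {
  "commands": [
    [0,0,0,0,0,20,0.2],
    [0,0,0,0,0,60,0],
    [0,0,0,0,0,100,0],
    [0,0,0,0,0,140,0],
    [0,0,0,0,0,180,0]
  ]
}}

```text
clock: 4.37
tcp_pos: [0.6781, -0.052, 0.2149]
orientation: [-3.14, -0.1, 0.001]
contact_force: [1.0, 0.6, -0.0]
grip_width: 0.0855
gripper_force: 0.0
```

Run:
```python
from h import *
st(); im,d,T=grab("wrist","w2"); np.save("pics/w2T.npy",T)
a=im[90:200,120:390]; cv2.imwrite("pics/c_w2.png",cv2.resize(a,None,fx=2.9,fy=2.9,interpolation=cv2.INTER_CUBIC))
```

```text
t 4.37 tcp [678.1 -52.  214.9] toolY deg -86.3 tilt 0.04 F [ 1.   0.6 -0. ] w 85.5 gf 0.0 q [ 0.12  0.51 -0.2   1.55  0.11  1.1  -1.61]
```

View pics/c_w2.png

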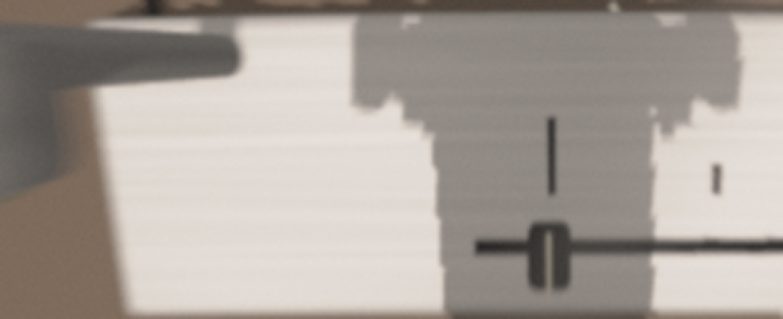

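The pointer at (309,178) lines up with the long mark at (310,143). I'll check the offset by plane cast.

Run:
```python
from h import *
T=np.load("pics/w2T.npy")
for n,p,z in (("grip",[309,178],.053),("long",[310,143.4],.024),("short",[367.2,152],.024)):
    q=onplane("wrist",[p],z,T)[0,:2]*1000; print(n,q.round(1),w2lamp(q).round(1))
```

```text
grip [681.  -49.6] [-27.2 -30.9]
long [714.9 -48.4] [  6.8 -31.9]
short [ 709.4 -115.4] [ -3.1 -98.4]
```

The dimmer is at the long mark, within about 1 mm. Now to dish2.

>>> {"api": "servo_tool", "payload": {
  "commands": [
    [0,0,7,-16,-12,0,0],
    [0,0,14,-32,-24,0,0],
    [0,0,21,-48,-36,0,0],
    [0,0,27,-64,-47,0,0],
    [0,0,27,-79,-58,0,0]
  ]
}}

```text
clock: 4.83
tcp_pos: [0.5985, -0.1107, 0.2128]
orientation: [-3.027, -0.839, 0.001]
contact_force: [0.1, -0.5, 0.1]
grip_width: 0.0852
gripper_force: 0.0
```

>>> {"api": "servo_tool", "payload": {
  "commands": [
    [0,0,7,-16,-12,0,0],
    [0,0,14,-32,-24,0,0],
    [0,0,21,-48,-36,0,0],
    [0,0,27,-64,-47,0,0],
    [0,0,27,-79,-58,0,0]
  ]
}}

```text
clock: 5.25
tcp_pos: [0.5194, -0.1686, 0.2128]
orientation: [-2.748, -1.522, 0.001]
contact_force: [-0.2, -0.3, 0.8]
grip_width: 0.0856
gripper_force: 0.0
```

>>> {"api": "servo_tool", "payload": {
  "commands": [
    [0,0,7,-16,-12,0,0],
    [0,0,14,-32,-24,0,0],
    [0,0,21,-48,-36,0,0],
    [0,0,27,-64,-47,0,0],
    [0,0,27,-78,-58,0,0]
  ]
}}

```text
clock: 5.67
tcp_pos: [0.4413, -0.2265, 0.2129]
orientation: [-2.317, -2.121, 0.001]
contact_force: [0.6, 0.2, 0.7]
grip_width: 0.0853
gripper_force: 0.0
```

Run:
```python
from h import *
im,d,T=grab("wrist","w3"); st(); P=cloud("wrist",d,T); Z=P[...,2]
hsv=cv2.cvtColor(im,cv2.COLOR_BGR2HSV)
m=((Z>.05)&(Z<.068)&(hsv[...,1]<70)&(hsv[...,2]>90)).astype(np.uint8)
n,l,s,c=cv2.connectedComponentsWithStats(m)
for i in np.argsort(-s[1:,4])[:4]+1:
    v,u=np.where(l==i); q=onplane("wrist",np.c_[u,v],.06,T)[:,:2]*1000
    print(s[i].tolist(),cv2.minAreaRect(q.astype(np.float32)),w2serv(q.mean(0)))
```

```text
t 5.72 tcp [ 438.3 -229.3  212.6] toolY deg -5.5 tilt 0.2 F [-2.3 -2.1 -0.4] w 85.4 gf 0.0 q [ 0.73  0.23 -0.43  1.97  0.12  0.96  0.14]
[284, 137, 58, 88, 1627] ((441.8799743652344, -226.10540771484375), (94.95526123046875, 59.47248840332031), 85.00057983398438) [-0.14101844  0.35534798]
[287, 244, 52, 83, 1551] ((430.5511779785156, -354.9878845214844), (114.85779571533203, 59.6037483215332), 84.97596740722656) [-2.63292262e-02 -1.27662905e+02]
[302, 116, 21, 15, 305] ((446.6631774902344, -165.05831909179688), (13.663339614868164, 20.118419647216797), 84.97747039794922) [-0.69601221 61.13444149]
[303, 227, 19, 13, 231] ((436.2774963378906, -284.2322692871094), (14.65694808959961, 20.232492446899414), 85.00384521484375) [-1.86689685e-03 -5.85558742e+01]
```

View pics/w3.png

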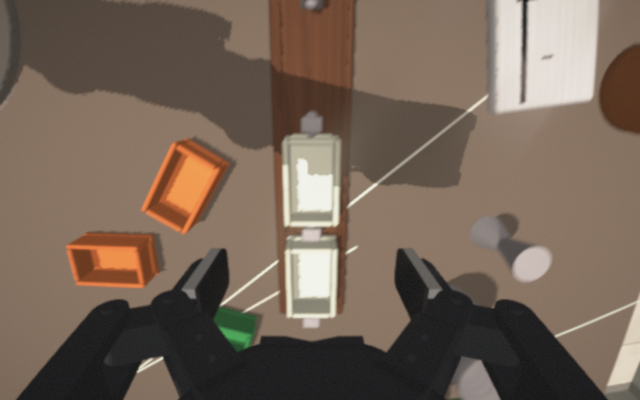

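Wrist view: dish2 is centred at (312,182) and dish3 at (312,277), both white and in their bays. The orange trays at (185,185) and (112,260) and the green one at (235,328) stand clear. Descending on dish2.

>>> {"api": "servo_tool", "payload": {
  "commands": [
    [0,0,0,3,3,-40,0],
    [0,0,0,3,3,-80,0],
    [0,0,0,3,3,-110,0],
    [0,0,0,3,3,-125,0],
    [0,0,0,3,3,-125,0]
  ]
}}

```text
clock: 6.13
tcp_pos: [0.443, -0.2218, 0.0848]
orientation: [-2.318, -2.111, 0.004]
contact_force: [-0.4, -0.1, 0.2]
grip_width: 0.0855
gripper_force: 0.0
```

>>> {"api": "servo_tool", "payload": {
  "commands": [
    [0,0,0,0,0,0,0],
    [0,0,0,0,0,0,0]
  ]
}}

```text
clock: 6.3
tcp_pos: [0.4466, -0.2231, 0.0894]
orientation: [2.321, 2.115, 0.001]
contact_force: [0.6, 0.4, -0.3]
grip_width: 0.0854
gripper_force: 0.0
```

```bash
python3 -c "
from h import *
st()"
```

```text
t 6.3 tcp [ 446.6 -223.1   89.4] toolY deg -5.3 tilt 0.1 F [ 0.6  0.4 -0.3] w 85.4 gf 0.0 q [ 0.66  0.41 -0.39  2.07  0.24  0.7   0.02]
```

>>> {"api": "servo_tool", "payload": {
  "commands": [
    [0,0,0,-4,-3,-20,0],
    [0,0,0,-4,-3,-40,0],
    [0,0,0,-4,-3,-55,0],
    [0,0,0,-4,-3,-62,0],
    [0,0,0,-4,-3,-62,0]
  ]
}}

```text
clock: 6.72
tcp_pos: [0.4418, -0.2259, 0.0263]
orientation: [-2.322, -2.116, 0.0]
contact_force: [1.1, -0.9, -0.7]
grip_width: 0.0854
gripper_force: 0.0
```

>>> {"api": "servo_tool", "payload": {
  "commands": [
    [0,0,0,0,0,0,0],
    [0,0,0,0,0,0,0],
    [0,0,0,0,0,0,0]
  ]
}}

```text
clock: 6.97
tcp_pos: [0.4426, -0.2263, 0.0275]
orientation: [2.321, 2.114, 0.001]
contact_force: [0.6, -0.3, -0.1]
grip_width: 0.0852
gripper_force: 0.0
```

Positioned. Closing.

>>> {"api": "servo_tool", "payload": {
  "commands": [
    [0,0,0,0,0,0,0.4],
    [0,0,0,0,0,0,0.5],
    [0,0,0,0,0,0,1],
    [0,0,0,0,0,0,1],
    [0,0,0,0,0,0,1]
  ],
  "force": 60
}}

```text
clock: 7.38
tcp_pos: [0.4421, -0.2261, 0.0271]
orientation: [2.321, 2.115, 0.0]
contact_force: [-1.0, 0.5, 7.0]
grip_width: 0.0592
gripper_force: 64.3
```

>>> {"api": "servo_tool", "payload": {
  "commands": [
    [0,0,0,0,0,0,1],
    [0,0,0,0,0,0,1],
    [0,0,0,0,0,0,1]
  ],
  "force": 60
}}

```text
clock: 7.63
tcp_pos: [0.4421, -0.2261, 0.0271]
orientation: [2.321, 2.115, 0.0]
contact_force: [-1.1, 0.2, 6.8]
grip_width: 0.0592
gripper_force: 64.3
```

```bash
python3 -c "
from h import *
st()"
```

```text
t 7.63 tcp [ 442.1 -226.1   27.1] toolY deg -5.3 tilt 0.06 F [-1.1  0.2  6.8] w 59.2 gf 64.3 q [ 0.63  0.52 -0.34  2.11  0.32  0.57 -0.04]
```

>>> {"api": "servo_tool", "payload": {
  "commands": [
    [0,0,0,0,0,4,1],
    [0,0,0,0,0,8,1],
    [0,0,0,0,0,12,1],
    [0,0,0,0,0,16,1],
    [0,0,0,0,0,20,1]
  ]
}}

```text
clock: 8.05
tcp_pos: [0.4422, -0.226, 0.0471]
orientation: [2.321, 2.115, 0.001]
contact_force: [0.1, -0.0, -2.3]
grip_width: 0.059
gripper_force: 70.7
```

>>> {"api": "servo_tool", "payload": {
  "commands": [
    [0,0,0,0,0,10,1],
    [0,0,0,0,0,25,1],
    [0,0,0,0,0,40,1],
    [0,0,0,0,0,55,1],
    [0,0,0,0,0,60,1]
  ]
}}

```text
clock: 8.47
tcp_pos: [0.4432, -0.2263, 0.1091]
orientation: [2.319, 2.114, 0.003]
contact_force: [0.3, 0.1, -3.1]
grip_width: 0.0587
gripper_force: 70.7
```

```bash
python3 -c "
from h import *
st()
im,d,T=grab('wrist','w4')
im,d,T=grab('scene','s4')
cv2.imwrite('pics/c_s4.png',cv2.resize(im[60:360,150:500],None,fx=2,fy=2))"
```

```text
t 8.47 tcp [ 443.2 -226.3  109.1] toolY deg -5.3 tilt 0.24 F [ 0.3  0.1 -3.1] w 58.7 gf 70.7 q [ 0.69  0.38 -0.41  2.06  0.22  0.73  0.05]
```

View pics/c_s4.png

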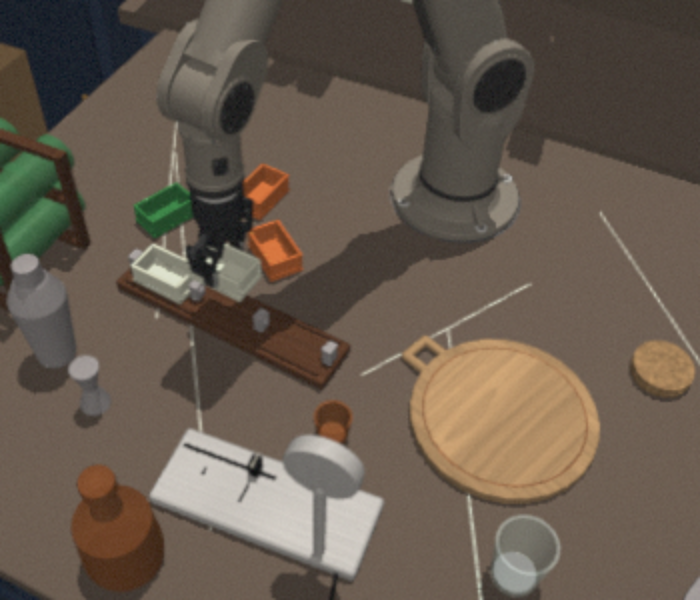

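Dish2 is free and held level, with about 3 N of weight. The other dish, the dimmer and the bystanders haven't moved. Carrying it to the view point, with the TCP going to (612, 67, 212).

>>> {"api": "servo_tool", "payload": {
  "commands": [
    [0,0,0,0,0,20,1],
    [0,0,0,0,0,45,1],
    [0,0,0,0,0,70,1],
    [0,0,0,5,10,95,1],
    [0,0,0,15,25,103,1]
  ]
}}

```text
clock: 8.98
tcp_pos: [0.457, -0.2026, 0.2118]
orientation: [2.323, 2.11, 0.0]
contact_force: [1.3, -0.7, -2.6]
grip_width: 0.0587
gripper_force: 70.9
```

>>> {"api": "servo_tool", "payload": {
  "commands": [
    [0,0,1,13,22,0,1],
    [0,0,2,28,48,0,1],
    [0,0,3,43,74,0,1],
    [0,0,4,58,100,0,1],
    [0,0,5,73,126,0,1]
  ]
}}

```text
clock: 9.4
tcp_pos: [0.5296, -0.0736, 0.2084]
orientation: [-2.226, -2.215, 0.002]
contact_force: [-0.3, -0.0, -2.9]
grip_width: 0.0587
gripper_force: 70.8
```

>>> {"api": "servo_tool", "payload": {
  "commands": [
    [0,0,1,15,26,0,1],
    [0,0,2,30,52,0,1],
    [0,0,3,45,78,0,1],
    [0,0,4,60,104,0,1],
    [0,0,4,72,124,0,1]
  ]
}}

```text
clock: 9.82
tcp_pos: [0.6018, 0.0518, 0.2081]
orientation: [-2.145, -2.293, 0.0]
contact_force: [0.7, 0.7, -2.4]
grip_width: 0.0591
gripper_force: 70.7
```

>>> {"api": "servo_tool", "payload": {
  "commands": [
    [0,0,0,5,10,0,1],
    [0,0,0,9,18,0,1],
    [0,0,0,9,18,0,1],
    [0,0,0,9,18,0,1],
    [0,0,0,9,18,0,1]
  ]
}}

```text
clock: 10.23
tcp_pos: [0.6101, 0.0651, 0.2089]
orientation: [2.151, 2.289, -0.003]
contact_force: [-0.1, 0.6, -2.8]
grip_width: 0.0588
gripper_force: 70.7
```

Run:
```python
from h import *
st()
im,d,T=grab("top","t5"); P=cloud("top",d,T)
hsv=cv2.cvtColor(im,cv2.COLOR_BGR2HSV)
m=(hsv[...,1]<70)&(P[...,2]>.17)&(P[...,2]<.26)&(P[...,0]>.5)&(P[...,0]<.68)&(P[...,1]>-.05)&(P[...,1]<.2)
print("n",m.sum(),P[m].min(0),P[m].max(0))
im,d,T=grab("scene","s5"); P=cloud("scene",d,T)
hsv=cv2.cvtColor(im,cv2.COLOR_BGR2HSV)
m=(hsv[...,1]<70)&(hsv[...,2]>90)&(P[...,2]>.17)&(P[...,2]<.26)&(P[...,0]>.5)&(P[...,0]<.69)&(P[...,1]>-.05)&(P[...,1]<.2)
q=P[m];print("n",m.sum(),np.percentile(q,[2,50,98],axis=0).round(3))
cv2.imwrite('pics/c_s5.png',cv2.resize(im[200:350,210:400],None,fx=3,fy=3))
```

```text
t 10.23 tcp [610.1  65.1 208.9] toolY deg 3.6 tilt 0.1 F [-0.1  0.6 -2.8] w 58.8 gf 70.7 q [ 0.21  0.46 -0.56  1.7   0.27  1.06 -0.37]Traceback (most recent call last):
  File "<stdin>", line 6, in <module>
    return umr_minimum(a, axis, None, out, keepdims, initial, where)
ValueError: zero-size array to reduction operation minimum which has no identity
```

At the view point. Raising 3 mm and holding for 3 s.

>>> {"api": "servo_tool", "payload": {
  "commands": [
    [0,0,0,2,2,3,1],
    [0,0,0,2,2,3,1],
    [0,0,0,2,2,3,1],
    [0,0,0,2,2,3,1],
    [0,0,0,2,2,3,1]
  ]
}}

```text
clock: 10.7
tcp_pos: [0.6126, 0.0689, 0.2124]
orientation: [2.149, 2.291, -0.0]
contact_force: [-0.5, -0.0, -2.1]
grip_width: 0.0588
gripper_force: 70.7
```

Run:
```python
from h import *
st()
im,d,T=grab("scene","s5"); P=cloud("scene",d,T)
hsv=cv2.cvtColor(im,cv2.COLOR_BGR2HSV)
m=(hsv[...,1]<70)&(hsv[...,2]>90)&(P[...,2]>.17)&(P[...,2]<.26)&(P[...,0]>.5)&(P[...,0]<.69)&(P[...,1]>-.05)&(P[...,1]<.2)
q=P[m];print("n",m.sum(),np.percentile(q,[2,50,98],axis=0).round(3) if m.any() else "")
cv2.imwrite('pics/c_s5.png',cv2.resize(im[180:350,210:400],None,fx=3,fy=3))
```

```text
t 10.7 tcp [612.6  68.9 212.4] toolY deg 3.7 tilt 0.01 F [-0.5 -0.  -2.1] w 58.8 gf 70.7 q [ 0.2   0.46 -0.56  1.69  0.27  1.07 -0.38]
n 786 [[0.585 0.023 0.207]
 [0.612 0.087 0.226]
 [0.647 0.118 0.246]]
```

View pics/c_s5.png

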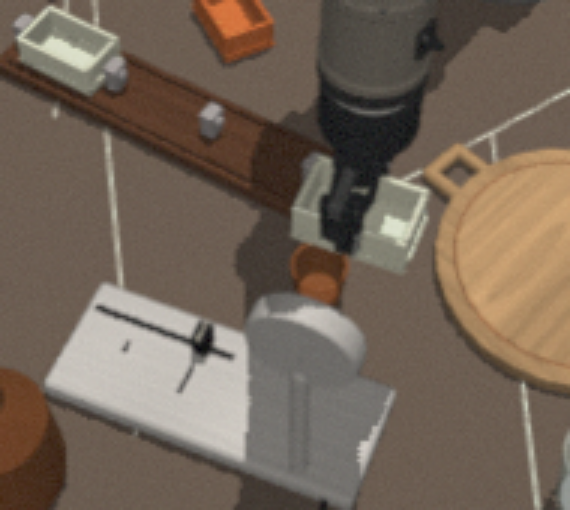

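>>> {"api": "servo_tool", "payload": {
  "commands": [
    [0,0,0,0,0,0,1],
    [0,0,0,0,0,0,1],
    [0,0,0,0,0,0,1],
    [0,0,0,0,0,0,1],
    [0,0,0,0,0,0,1]
  ]
}}

```text
clock: 11.17
tcp_pos: [0.6127, 0.0691, 0.2123]
orientation: [-2.149, -2.292, 0.0]
contact_force: [-0.1, 0.0, -3.4]
grip_width: 0.0588
gripper_force: 70.7
```

>>> {"api": "servo_tool", "payload": {
  "commands": [
    [0,0,0,0,0,0,1],
    [0,0,0,0,0,0,1],
    [0,0,0,0,0,0,1],
    [0,0,0,0,0,0,1],
    [0,0,0,0,0,0,1]
  ]
}}

```text
clock: 11.58
tcp_pos: [0.6127, 0.0691, 0.2123]
orientation: [-2.149, -2.292, -0.0]
contact_force: [-0.6, 0.9, -3.1]
grip_width: 0.0595
gripper_force: 70.7
```

>>> {"api": "servo_tool", "payload": {
  "commands": [
    [0,0,0,0,0,0,1],
    [0,0,0,0,0,0,1],
    [0,0,0,0,0,0,1],
    [0,0,0,0,0,0,1],
    [0,0,0,0,0,0,1]
  ]
}}

```text
clock: 12.0
tcp_pos: [0.6127, 0.0691, 0.2123]
orientation: [2.149, 2.292, 0.0]
contact_force: [0.4, 0.4, -3.5]
grip_width: 0.0589
gripper_force: 70.7
```

>>> {"api": "servo_tool", "payload": {
  "commands": [
    [0,0,0,0,0,0,1],
    [0,0,0,0,0,0,1],
    [0,0,0,0,0,0,1],
    [0,0,0,0,0,0,1],
    [0,0,0,0,0,0,1]
  ]
}}

```text
clock: 12.42
tcp_pos: [0.6127, 0.0692, 0.2123]
orientation: [-2.149, -2.292, -0.0]
contact_force: [-0.4, -0.2, -2.8]
grip_width: 0.0591
gripper_force: 70.7
```

>>> {"api": "servo_tool", "payload": {
  "commands": [
    [0,0,0,0,0,0,1],
    [0,0,0,0,0,0,1],
    [0,0,0,0,0,0,1],
    [0,0,0,0,0,0,1],
    [0,0,0,0,0,0,1]
  ]
}}

```text
clock: 12.83
tcp_pos: [0.6127, 0.0691, 0.2123]
orientation: [2.149, 2.292, 0.0]
contact_force: [-1.0, 0.9, -2.2]
grip_width: 0.0589
gripper_force: 70.7
```

>>> {"api": "servo_tool", "payload": {
  "commands": [
    [0,0,0,0,0,0,1],
    [0,0,0,0,0,0,1],
    [0,0,0,0,0,0,1],
    [0,0,0,0,0,0,1],
    [0,0,0,0,0,0,1]
  ]
}}

```text
clock: 13.25
tcp_pos: [0.6127, 0.0691, 0.2123]
orientation: [2.149, 2.292, 0.0]
contact_force: [-0.2, 0.7, -3.1]
grip_width: 0.0594
gripper_force: 70.7
```

>>> {"api": "servo_tool", "payload": {
  "commands": [
    [0,0,0,0,0,0,1],
    [0,0,0,0,0,0,1],
    [0,0,0,0,0,0,1],
    [0,0,0,0,0,0,1],
    [0,0,0,0,0,0,1]
  ]
}}

```text
clock: 13.67
tcp_pos: [0.6127, 0.0691, 0.2123]
orientation: [2.149, 2.292, 0.0]
contact_force: [0.5, 0.7, -2.8]
grip_width: 0.0589
gripper_force: 70.7
```

The held dish fits: z 207–246 mm, y centred near 70, level. That's 3 s or more done. Fitting the board's circle next.

Run:
```python
from h import *
im=cv2.imread("pics/top0.png"); T=np.load("pics/top0T.npy"); hsv=cv2.cvtColor(im,cv2.COLOR_BGR2HSV)
m=np.zeros((400,640),np.uint8); b=(hsv[...,1]>80)&(hsv[...,2]>150); m[170:270,190:292]=b[170:270,190:292]
m=cv2.morphologyEx(cv2.morphologyEx(m,cv2.MORPH_CLOSE,np.ones((5,5))),cv2.MORPH_OPEN,cv2.getStructuringElement(2,(31,31)))
c=max(cv2.findContours(m,0,1)[0],key=len)[:,0]
q=onplane("top",c,.018,T)[:,:2]*1000
print(cv2.fitEllipse(q.astype(np.float32)),cv2.minEnclosingCircle(q.astype(np.float32)))
```

```text
((430.5940246582031, 232.01516723632812), (279.73223876953125, 285.4665832519531), 137.69454956054688) ((430.1940612792969, 229.361083984375), 146.44871520996094)
```

>>> {"api": "servo_tool", "payload": {
  "commands": [
    [0,0,0,-10,12,0,1],
    [0,0,0,-28,34,0,1],
    [0,0,0,-48,58,0,1],
    [0,0,0,-70,84,0,1],
    [0,0,0,-92,110,0,1]
  ]
}}

```text
clock: 14.08
tcp_pos: [0.5192, 0.1804, 0.2124]
orientation: [-2.149, -2.291, -0.0]
contact_force: [0.7, 1.5, -2.1]
grip_width: 0.0592
gripper_force: 70.7
```

>>> {"api": "servo_tool", "payload": {
  "commands": [
    [0,0,0,-20,24,-10,1],
    [0,0,0,-42,50,-30,1],
    [0,0,0,-62,75,-60,1],
    [0,0,0,-80,97,-90,1],
    [0,0,0,-90,110,-120,1]
  ]
}}

```text
clock: 14.5
tcp_pos: [0.4281, 0.2926, 0.0923]
orientation: [-2.144, -2.295, -0.004]
contact_force: [0.8, 0.4, -3.7]
grip_width: 0.0587
gripper_force: 70.7
```

>>> {"api": "servo_tool", "payload": {
  "commands": [
    [0,0,0,0,0,-15,1],
    [0,0,0,0,0,-20,1],
    [0,0,0,0,0,-20,1],
    [0,0,0,0,0,-20,1],
    [0,0,0,0,0,-20,1]
  ]
}}

```text
clock: 14.92
tcp_pos: [0.4321, 0.2892, 0.0737]
orientation: [2.15, 2.289, 0.004]
contact_force: [0.3, 0.3, -2.9]
grip_width: 0.0589
gripper_force: 70.4
```

```bash
python3 -c "
from h import *
st()"
```

```text
t 14.92 tcp [432.1 289.2  73.7] toolY deg 3.6 tilt 0.15 F [ 0.3  0.3 -2.9] w 58.9 gf 70.4 q [-0.24  0.51 -0.59  2.02  0.42  0.73 -1.02]
```

>>> {"api": "servo_tool", "payload": {
  "commands": [
    [0,0,0,-2,1,-12,1],
    [0,0,0,-2,1,-24,1],
    [0,0,0,-2,1,-34,1],
    [0,0,0,-2,1,-40,1],
    [0,0,0,-2,1,-44,1]
  ]
}}

```text
clock: 15.33
tcp_pos: [0.4281, 0.2896, 0.0269]
orientation: [-2.149, -2.291, 0.003]
contact_force: [-0.6, 0.2, -2.2]
grip_width: 0.0593
gripper_force: 70.8
```

>>> {"api": "servo_tool", "payload": {
  "commands": [
    [0,0,0,0,0,-2,1],
    [0,0,0,0,0,-4,1],
    [0,0,0,0,0,-4,1]
  ]
}}

```text
clock: 15.58
tcp_pos: [0.4283, 0.2899, 0.0252]
orientation: [2.148, 2.291, -0.002]
contact_force: [-4.0, -3.9, 9.9]
grip_width: 0.059
gripper_force: 72.2
```

The dish touches the board at the expected height. Releasing and rising.

>>> {"api": "servo_tool", "payload": {
  "commands": [
    [0,0,0,0,0,0,0.6],
    [0,0,0,0,0,0,0.2],
    [0,0,0,0,0,0,0],
    [0,0,0,0,0,0,0],
    [0,0,0,0,0,0,0]
  ]
}}

```text
clock: 16.0
tcp_pos: [0.429, 0.2904, 0.0245]
orientation: [2.149, 2.292, 0.001]
contact_force: [0.7, -0.7, 0.8]
grip_width: 0.0855
gripper_force: 0.0
```

>>> {"api": "servo_tool", "payload": {
  "commands": [
    [0,0,0,0,0,8,0],
    [0,0,0,0,0,30,0],
    [0,0,0,0,0,65,0],
    [0,0,0,0,0,105,0],
    [0,0,0,0,0,145,0]
  ]
}}

```text
clock: 16.42
tcp_pos: [0.4279, 0.29, 0.171]
orientation: [-2.148, -2.292, 0.002]
contact_force: [1.4, 0.1, -0.0]
grip_width: 0.0853
gripper_force: 0.0
```

>>> {"api": "servo_tool", "payload": {
  "commands": [
    [0,0,0,0,-20,20,0],
    [0,0,0,0,-55,30,0],
    [0,0,0,0,-95,30,0],
    [0,0,0,0,-135,30,0],
    [0,0,0,0,-175,30,0]
  ]
}}

```text
clock: 16.83
tcp_pos: [0.4284, 0.1137, 0.2002]
orientation: [2.147, 2.292, 0.002]
contact_force: [1.4, -0.5, 0.7]
grip_width: 0.0855
gripper_force: 0.0
```

>>> {"api": "servo_tool", "payload": {
  "commands": [
    [0,0,-2,0,-40,0,0],
    [0,0,-4,0,-80,0,0],
    [0,0,-6,0,-120,0,0],
    [0,0,-8,0,-160,0,0],
    [0,0,-9,0,-200,0,0]
  ]
}}

```text
clock: 17.25
tcp_pos: [0.4283, -0.0866, 0.2001]
orientation: [2.323, 2.114, 0.001]
contact_force: [1.3, 0.4, -0.9]
grip_width: 0.085
gripper_force: 0.0
```

>>> {"api": "servo_tool", "payload": {
  "commands": [
    [0,0,0,0,-40,0,0],
    [0,0,0,0,-80,0,0],
    [0,0,0,0,-120,0,0],
    [0,0,0,0,-150,0,0],
    [0,0,0,0,-150,0,0]
  ]
}}

```text
clock: 17.67
tcp_pos: [0.4276, -0.2417, 0.1998]
orientation: [2.33, 2.104, -0.002]
contact_force: [0.4, -0.1, 0.6]
grip_width: 0.0853
gripper_force: 0.0
```

>>> {"api": "servo_tool", "payload": {
  "commands": [
    [0,0,0,0,0,0,0],
    [0,0,0,0,0,0,0]
  ]
}}

```text
clock: 17.83
tcp_pos: [0.4288, -0.2338, 0.1995]
orientation: [-2.321, -2.116, -0.001]
contact_force: [-0.3, -0.1, -0.2]
grip_width: 0.0853
gripper_force: 0.0
```

```bash
cat > look.py <<'E'
from h import *
import sys
def white(n,z,lo,hi,tag,xy=None):
    im,d,T=grab(n,tag); P=cloud(n,d,T); Z=P[...,2]; hsv=cv2.cvtColor(im,cv2.COLOR_BGR2HSV)
    m=((Z>lo)&(Z<hi)&(hsv[...,1]<75)&(hsv[...,2]>90))
    if xy: m&=(P[...,0]>xy[0])&(P[...,0]<xy[1])&(P[...,1]>xy[2])&(P[...,1]<xy[3])
    _,l,s,_=cv2.connectedComponentsWithStats(m.astype(np.uint8))
    for i in np.argsort(-s[1:,4])[:4]+1:
        if s[i,4]<60: continue
        v,u=np.where(l==i); q=onplane(n,np.c_[u,v],z,T)[:,:2]*1000
        print(n,s[i].tolist(),[np.round(x,1).tolist() for x in cv2.minAreaRect(q.astype(np.float32))],"z",np.percentile(Z[l==i],[5,50,95]).round(3))
E
python3 - <<'E'
from look import *
st(); white("wrist",.06,.052,.068,"w6"); white("top",.058,.045,.07,"t6",(.2,.7,-.5,.5))
E
```

```text
t 17.83 tcp [ 428.8 -233.8  199.5] toolY deg -5.3 tilt 0.04 F [-0.3 -0.1 -0.2] w 85.3 gf 0.0 q [ 0.68  0.23 -0.35  2.01  0.1   0.92  0.18]
wrist [297, 243, 54, 86, 1516] [[430.6, -355.0], [113.9, 59.8], 85.0] z [0.053 0.059 0.061]
wrist [314, 107, 21, 17, 201] [[446.6, -165.4], [14.7, 19.0], 84.9] z [0.052 0.053 0.053]
wrist [314, 226, 20, 12, 122] [[436.5, -284.8], [12.8, 20.2], 84.7] z [0.052 0.052 0.053]
top [201, 208, 30, 21, 196] [[427.8, 288.6], [60.6, 94.2], 4.1] z [0.048 0.055 0.059]
top [198, 138, 20, 18, 91] [[667.0, 335.6], [39.7, 67.0], 45.6] z [0.046 0.057 0.068]
```

View pics/t6.png

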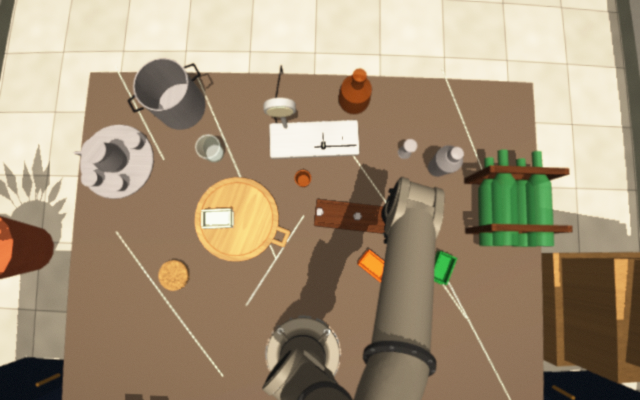

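dish2 stands on the board at (428, 289), its top at 58 mm, and dish3 is still in the right bay. Going to dish3 at (431, -350).

>>> {"api": "servo_tool", "payload": {
  "commands": [
    [0,0,0,1,-35,0,0],
    [0,0,0,2,-75,-20,0],
    [0,0,0,2,-105,-55,0],
    [0,0,0,2,-116,-90,0],
    [0,0,0,2,-116,-110,0]
  ]
}}

```text
clock: 18.35
tcp_pos: [0.4292, -0.3529, 0.0864]
orientation: [-2.324, -2.112, 0.002]
contact_force: [-0.7, -1.6, -0.5]
grip_width: 0.0853
gripper_force: 0.0
```

>>> {"api": "servo_tool", "payload": {
  "commands": [
    [0,0,0,0,0,0,0],
    [0,0,0,0,0,0,0],
    [0,0,0,0,0,0,0]
  ]
}}

```text
clock: 18.6
tcp_pos: [0.4323, -0.3498, 0.0909]
orientation: [2.318, 2.118, 0.002]
contact_force: [0.2, -0.1, 0.1]
grip_width: 0.0853
gripper_force: 0.0
```

```bash
python3 -c "
from h import *
st()"
```

```text
t 18.6 tcp [ 432.3 -349.8   90.9] toolY deg -5.2 tilt 0.12 F [ 0.2 -0.1  0.1] w 85.3 gf 0.0 q [ 0.78  0.47 -0.26  1.95  0.18  0.74  0.32]
```

>>> {"api": "servo_tool", "payload": {
  "commands": [
    [0,0,0,-1,0,-20,0],
    [0,0,0,-1,0,-40,0],
    [0,0,0,-1,0,-55,0],
    [0,0,0,-1,0,-63,0],
    [0,0,0,-1,0,-63,0]
  ]
}}

```text
clock: 19.02
tcp_pos: [0.4302, -0.3501, 0.0266]
orientation: [2.321, 2.118, 0.001]
contact_force: [0.9, -0.6, 0.7]
grip_width: 0.0852
gripper_force: 0.0
```

>>> {"api": "servo_tool", "payload": {
  "commands": [
    [0,0,0,0,0,0,0],
    [0,0,0,0,0,0,0],
    [0,0,0,0,0,0,0.4],
    [0,0,0,0,0,0,0.5],
    [0,0,0,0,0,0,1]
  ]
}}

```text
clock: 19.43
tcp_pos: [0.4305, -0.3513, 0.0275]
orientation: [2.321, 2.115, 0.001]
contact_force: [-1.4, 0.2, 7.2]
grip_width: 0.0592
gripper_force: 65.2
```

>>> {"api": "servo_tool", "payload": {
  "commands": [
    [0,0,0,0,0,0,1],
    [0,0,0,0,0,0,1],
    [0,0,0,0,0,0,1],
    [0,0,0,0,0,0,1],
    [0,0,0,0,0,0,1]
  ],
  "force": 60
}}

```text
clock: 19.85
tcp_pos: [0.4305, -0.3514, 0.0275]
orientation: [2.321, 2.115, 0.001]
contact_force: [-0.9, 0.9, 6.1]
grip_width: 0.0592
gripper_force: 65.4
```

>>> {"api": "servo_tool", "payload": {
  "commands": [
    [0,0,0,0,0,4,1],
    [0,0,0,0,0,8,1],
    [0,0,0,0,0,12,1],
    [0,0,0,0,0,16,1],
    [0,0,0,0,0,20,1]
  ]
}}

```text
clock: 20.27
tcp_pos: [0.4299, -0.351, 0.0472]
orientation: [2.322, 2.115, 0.0]
contact_force: [-1.1, 0.7, -1.4]
grip_width: 0.0589
gripper_force: 70.4
```

>>> {"api": "servo_tool", "payload": {
  "commands": [
    [0,0,0,0,0,10,1],
    [0,0,0,0,0,25,1],
    [0,0,0,0,0,45,1],
    [0,0,0,0,0,70,1],
    [0,0,0,0,0,95,1]
  ]
}}

```text
clock: 20.68
tcp_pos: [0.4295, -0.3504, 0.143]
orientation: [-2.321, -2.116, -0.0]
contact_force: [0.1, -0.6, -1.7]
grip_width: 0.0592
gripper_force: 70.4
```

>>> {"api": "servo_tool", "payload": {
  "commands": [
    [0,0,0,3,8,25,1],
    [0,0,0,12,28,48,1],
    [0,0,1,24,55,67,1],
    [0,0,2,36,83,70,1],
    [0,0,3,49,112,70,1]
  ]
}}

```text
clock: 21.1
tcp_pos: [0.4799, -0.2383, 0.2145]
orientation: [2.263, 2.173, 0.002]
contact_force: [0.6, -0.1, -2.3]
grip_width: 0.0588
gripper_force: 70.4
```

>>> {"api": "servo_tool", "payload": {
  "commands": [
    [0,0,1,13,29,0,1],
    [0,0,2,26,58,0,1],
    [0,0,3,39,87,0,1],
    [0,0,4,52,116,0,1],
    [0,0,5,65,146,0,1]
  ]
}}

```text
clock: 21.52
tcp_pos: [0.5439, -0.0914, 0.2124]
orientation: [2.167, 2.273, 0.0]
contact_force: [0.4, -0.2, -1.9]
grip_width: 0.0592
gripper_force: 70.4
```

>>> {"api": "servo_tool", "payload": {
  "commands": [
    [0,0,1,13,29,0,1],
    [0,0,1,26,58,0,1],
    [0,0,1,38,87,0,1],
    [0,0,1,50,115,0,1],
    [0,0,1,60,138,0,1]
  ]
}}

```text
clock: 21.93
tcp_pos: [0.604, 0.048, 0.2125]
orientation: [2.147, 2.294, 0.002]
contact_force: [0.3, 0.1, -1.3]
grip_width: 0.059
gripper_force: 70.4
```

>>> {"api": "servo_tool", "payload": {
  "commands": [
    [0,0,0,5,12,0,1],
    [0,0,0,7,19,0,1],
    [0,0,0,7,22,0,1],
    [0,0,0,7,22,0,1],
    [0,0,0,7,22,0,1]
  ]
}}

```text
clock: 22.35
tcp_pos: [0.6103, 0.0651, 0.2113]
orientation: [2.151, 2.289, -0.002]
contact_force: [-0.2, -0.4, -2.3]
grip_width: 0.059
gripper_force: 70.3
```

Run:
```python
from h import *
st()
im,d,T=grab("scene","s7"); P=cloud("scene",d,T)
hsv=cv2.cvtColor(im,cv2.COLOR_BGR2HSV)
m=(hsv[...,1]<70)&(hsv[...,2]>90)&(P[...,2]>.17)&(P[...,2]<.26)&(P[...,0]>.5)&(P[...,0]<.69)&(P[...,1]>-.05)&(P[...,1]<.2)
q=P[m];print("n",m.sum(),np.percentile(q,[2,50,98],axis=0).round(3) if m.any() else "")
```

```text
t 22.35 tcp [610.3  65.1 211.3] toolY deg 3.6 tilt 0.08 F [-0.2 -0.4 -2.3] w 59.0 gf 70.3 q [ 0.15  0.44 -0.47  1.7   0.23  1.06 -0.34]
n 782 [[0.582 0.021 0.206]
 [0.611 0.085 0.224]
 [0.644 0.116 0.244]]
```

dish3 is at the view point, level, z 206–244 mm. Holding.

>>> {"api": "servo_tool", "payload": {
  "commands": [
    [0,0,0,0,0,0,1],
    [0,0,0,0,0,0,1],
    [0,0,0,0,0,0,1],
    [0,0,0,0,0,0,1],
    [0,0,0,0,0,0,1]
  ]
}}

```text
clock: 22.82
tcp_pos: [0.6106, 0.0669, 0.2113]
orientation: [2.149, 2.291, -0.0]
contact_force: [0.2, 0.1, -2.4]
grip_width: 0.0591
gripper_force: 70.3
```

>>> {"api": "servo_tool", "payload": {
  "commands": [
    [0,0,0,0,0,0,1],
    [0,0,0,0,0,0,1],
    [0,0,0,0,0,0,1],
    [0,0,0,0,0,0,1],
    [0,0,0,0,0,0,1]
  ]
}}

```text
clock: 23.23
tcp_pos: [0.6107, 0.0672, 0.2113]
orientation: [2.149, 2.292, 0.0]
contact_force: [0.3, -0.5, -2.1]
grip_width: 0.0591
gripper_force: 70.3
```

>>> {"api": "servo_tool", "payload": {
  "commands": [
    [0,0,0,0,0,0,1],
    [0,0,0,0,0,0,1],
    [0,0,0,0,0,0,1],
    [0,0,0,0,0,0,1],
    [0,0,0,0,0,0,1]
  ]
}}

```text
clock: 23.65
tcp_pos: [0.6107, 0.0672, 0.2113]
orientation: [2.149, 2.292, 0.0]
contact_force: [0.6, 0.5, -2.4]
grip_width: 0.0591
gripper_force: 70.3
```

>>> {"api": "servo_tool", "payload": {
  "commands": [
    [0,0,0,0,0,0,1],
    [0,0,0,0,0,0,1],
    [0,0,0,0,0,0,1],
    [0,0,0,0,0,0,1],
    [0,0,0,0,0,0,1]
  ]
}}

```text
clock: 24.07
tcp_pos: [0.6107, 0.0671, 0.2113]
orientation: [2.149, 2.292, 0.0]
contact_force: [-0.1, -0.5, -2.0]
grip_width: 0.0589
gripper_force: 70.3
```

>>> {"api": "servo_tool", "payload": {
  "commands": [
    [0,0,0,0,0,0,1],
    [0,0,0,0,0,0,1],
    [0,0,0,0,0,0,1],
    [0,0,0,0,0,0,1],
    [0,0,0,0,0,0,1]
  ]
}}

```text
clock: 24.48
tcp_pos: [0.6107, 0.0671, 0.2113]
orientation: [-2.149, -2.292, -0.0]
contact_force: [-0.3, -0.4, -2.4]
grip_width: 0.0591
gripper_force: 70.3
```

>>> {"api": "servo_tool", "payload": {
  "commands": [
    [0,0,0,0,0,0,1],
    [0,0,0,0,0,0,1],
    [0,0,0,0,0,0,1],
    [0,0,0,0,0,0,1],
    [0,0,0,0,0,0,1]
  ]
}}

```text
clock: 24.9
tcp_pos: [0.6107, 0.0671, 0.2113]
orientation: [2.149, 2.292, 0.0]
contact_force: [-0.6, 0.6, -2.2]
grip_width: 0.0588
gripper_force: 70.3
```

>>> {"api": "servo_tool", "payload": {
  "commands": [
    [0,0,0,0,0,0,1],
    [0,0,0,0,0,0,1],
    [0,0,0,0,0,0,1],
    [0,0,0,0,0,0,1],
    [0,0,0,0,0,0,1]
  ]
}}

```text
clock: 25.32
tcp_pos: [0.6107, 0.0671, 0.2113]
orientation: [2.149, 2.292, 0.0]
contact_force: [-0.1, -0.2, -2.5]
grip_width: 0.059
gripper_force: 70.3
```

>>> {"api": "servo_tool", "payload": {
  "commands": [
    [0,0,0,0,0,0,1],
    [0,0,0,0,0,0,1],
    [0,0,0,0,0,0,1],
    [0,0,0,0,0,0,1],
    [0,0,0,0,0,0,1]
  ]
}}

```text
clock: 25.73
tcp_pos: [0.6107, 0.0671, 0.2113]
orientation: [-2.149, -2.292, -0.0]
contact_force: [-0.0, -0.0, -1.6]
grip_width: 0.0591
gripper_force: 70.3
```

Run:
```python
from look import *
st(); white("top",.058,.045,.07,"t8",(.2,.58,-.5,.5)); white("scene",.058,.045,.07,"s8",(.2,.58,.05,.5))
```

```text
t 25.73 tcp [610.7  67.1 211.3] toolY deg 3.7 tilt 0.0 F [-0.  -0.  -1.6] w 59.1 gf 70.3 q [ 0.15  0.44 -0.48  1.7   0.23  1.06 -0.34]
top [201, 208, 30, 21, 196] [[427.7, 288.6], [60.9, 94.1], 4.1] z [0.048 0.055 0.06 ]
scene [406, 253, 37, 28, 320] [[433.7, 290.8], [68.7, 94.3], 3.3] z [0.046 0.055 0.06 ]
```

>>> {"api": "servo_tool", "payload": {
  "commands": [
    [0,0,0,-12,7,0,1],
    [0,0,0,-35,20,0,1],
    [0,0,0,-60,34,0,1],
    [0,0,0,-85,48,0,1],
    [0,0,0,-110,62,-10,1]
  ]
}}

```text
clock: 26.25
tcp_pos: [0.5008, 0.1302, 0.2029]
orientation: [2.148, 2.29, 0.005]
contact_force: [0.5, 1.6, -1.4]
grip_width: 0.059
gripper_force: 70.4
```

>>> {"api": "servo_tool", "payload": {
  "commands": [
    [0,0,0,-22,12,-20,1],
    [0,0,0,-42,24,-45,1],
    [0,0,0,-58,34,-75,1],
    [0,0,0,-68,40,-105,1],
    [0,0,0,-71,41,-122,1]
  ]
}}

```text
clock: 26.67
tcp_pos: [0.4265, 0.1709, 0.0772]
orientation: [-2.144, -2.294, 0.004]
contact_force: [-0.1, -1.4, -1.5]
grip_width: 0.0592
gripper_force: 70.3
```

>>> {"api": "servo_tool", "payload": {
  "commands": [
    [0,0,0,0,0,0,1],
    [0,0,0,0,0,0,1],
    [0,0,0,0,0,0,1]
  ]
}}

```text
clock: 26.92
tcp_pos: [0.4311, 0.1705, 0.0805]
orientation: [2.149, 2.29, 0.003]
contact_force: [0.3, -0.7, -1.7]
grip_width: 0.0592
gripper_force: 70.2
```

```bash
python3 -c "
from h import *
st()"
```

```text
t 26.92 tcp [431.1 170.5  80.5] toolY deg 3.6 tilt 0.13 F [ 0.3 -0.7 -1.7] w 59.2 gf 70.2 q [-0.08  0.4  -0.51  2.15  0.32  0.66 -0.75]
```

>>> {"api": "servo_tool", "payload": {
  "commands": [
    [0,0,0,0,0,-15,1],
    [0,0,0,0,0,-30,1],
    [0,0,0,0,0,-42,1],
    [0,0,0,0,0,-49,1],
    [0,0,0,0,0,-52,1]
  ]
}}

```text
clock: 27.33
tcp_pos: [0.4307, 0.1701, 0.0276]
orientation: [2.15, 2.29, 0.002]
contact_force: [1.2, 1.0, -1.4]
grip_width: 0.0588
gripper_force: 70.4
```

>>> {"api": "servo_tool", "payload": {
  "commands": [
    [0,0,0,0,0,-1,1],
    [0,0,0,0,0,-2,1],
    [0,0,0,0,0,-3,1],
    [0,0,0,0,0,-3,1]
  ]
}}

```text
clock: 27.67
tcp_pos: [0.4305, 0.1704, 0.0255]
orientation: [2.148, 2.29, 0.002]
contact_force: [-1.9, -1.3, 5.9]
grip_width: 0.0589
gripper_force: 71.3
```

Contact with the board. Releasing and rising.

>>> {"api": "servo_tool", "payload": {
  "commands": [
    [0,0,0,0,0,0,0.6],
    [0,0,0,0,0,0,0.2],
    [0,0,0,0,0,0,0],
    [0,0,0,0,0,0,0],
    [0,0,0,0,0,0,0]
  ]
}}

```text
clock: 28.08
tcp_pos: [0.4299, 0.1702, 0.0245]
orientation: [2.149, 2.291, 0.001]
contact_force: [-0.2, -0.6, -0.1]
grip_width: 0.0854
gripper_force: 0.0
```

>>> {"api": "servo_tool", "payload": {
  "commands": [
    [0,0,0,0,0,8,0],
    [0,0,0,0,0,30,0],
    [0,0,0,0,0,65,0],
    [0,0,0,0,0,105,0],
    [0,0,0,0,0,145,0]
  ]
}}

```text
clock: 28.5
tcp_pos: [0.4287, 0.1701, 0.171]
orientation: [-2.147, -2.291, 0.002]
contact_force: [1.9, 0.5, 0.5]
grip_width: 0.0853
gripper_force: 0.0
```

>>> {"api": "servo_tool", "payload": {
  "commands": [
    [0,0,-7,10,-25,25,0],
    [0,0,-14,20,-50,50,0],
    [0,0,-21,30,-80,60,0],
    [0,0,-28,40,-110,60,0],
    [0,0,-35,50,-140,60,0]
  ]
}}

```text
clock: 28.92
tcp_pos: [0.4803, 0.0289, 0.2312]
orientation: [2.742, 1.531, 0.004]
contact_force: [0.6, -0.7, 0.0]
grip_width: 0.0855
gripper_force: 0.0
```

>>> {"api": "servo_tool", "payload": {
  "commands": [
    [0,0,-7,20,-20,0,0],
    [0,0,-14,40,-40,0,0],
    [0,0,-21,60,-60,0,0],
    [0,0,-28,80,-80,0,0],
    [0,0,-35,80,-80,0,0]
  ]
}}

```text
clock: 29.33
tcp_pos: [0.5624, -0.0549, 0.2297]
orientation: [3.077, 0.626, 0.003]
contact_force: [0.7, -1.0, 0.4]
grip_width: 0.0854
gripper_force: 0.0
```

>>> {"api": "servo_tool", "payload": {
  "commands": [
    [0,0,-7,30,0,-5,0],
    [0,0,-14,60,0,-10,0],
    [0,0,-20,90,0,-15,0],
    [0,0,-20,120,0,-15,0],
    [0,0,-20,120,0,-15,0]
  ]
}}

```text
clock: 29.75
tcp_pos: [0.6834, -0.0489, 0.2136]
orientation: [-3.139, -0.102, -0.003]
contact_force: [-0.1, 0.1, -0.2]
grip_width: 0.0853
gripper_force: 0.0
```

Run:
```python
from look import *
st(); white("top",.058,.045,.07,"t9",(.2,.58,-.5,.5)); white("scene",.058,.045,.07,"s9",(.2,.58,.05,.5))
grab("wrist","w9"); np.save("pics/w9T.npy",pose("wrist"))
```

```text
t 29.75 tcp [683.4 -48.9 213.6] toolY deg -86.3 tilt 0.12 F [-0.1  0.1 -0.2] w 85.3 gf 0.0 q [ 0.1   0.51 -0.17  1.54  0.09  1.1  -1.6 ]
top [237, 209, 31, 20, 194] [[429.6, 171.6], [60.6, 96.0], 2.7] z [0.048 0.055 0.06 ]
top [201, 208, 30, 21, 193] [[427.9, 288.6], [60.7, 94.1], 3.9] z [0.049 0.056 0.06 ]
scene [405, 253, 38, 28, 322] [[433.7, 290.8], [68.7, 94.3], 3.3] z [0.046 0.055 0.06 ]
scene [366, 239, 37, 28, 300] [[437.1, 173.1], [69.2, 96.5], 4.8] z [0.046 0.055 0.059]
```

View pics/t9.png

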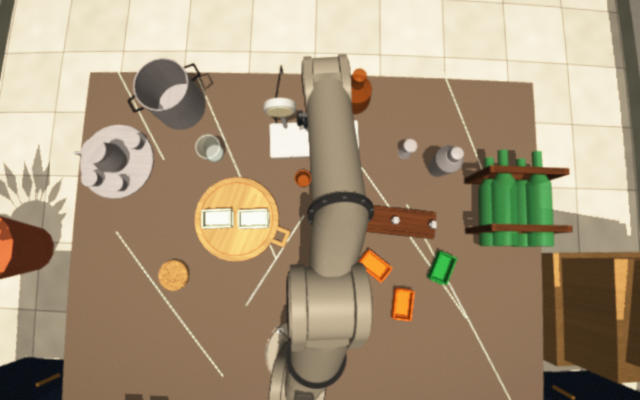

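View pics/w9.png

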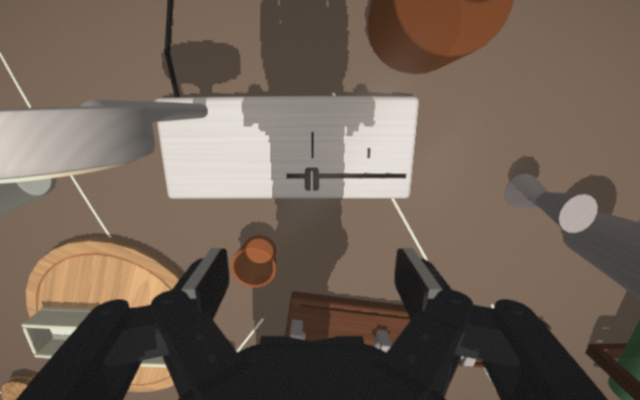

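Top view: both white dishes stand on the board at (217,218) and (254,218), at (428,289) and (430,172) mm. Wrist view: the pointer at (312,180) is still at the long mark (313,145). Now the dimmer goes back down.

>>> {"api": "servo_tool", "payload": {
  "commands": [
    [0,0,0,-2,-1,-40,0],
    [0,0,0,-2,-1,-80,0],
    [0,0,0,-2,-1,-115,0],
    [0,0,0,-2,-1,-130,0],
    [0,0,0,-2,-1,-130,0]
  ]
}}

```text
clock: 30.32
tcp_pos: [0.6731, -0.0511, 0.0803]
orientation: [-3.139, -0.101, 0.013]
contact_force: [0.2, -0.1, -0.3]
grip_width: 0.0855
gripper_force: 0.0
```

>>> {"api": "servo_tool", "payload": {
  "commands": [
    [0,0,0,0,0,-15,0],
    [0,0,0,0,0,-30,0],
    [0,0,0,0,0,-44,0],
    [0,0,0,0,0,-50,0],
    [0,0,0,0,0,-50,0]
  ]
}}

```text
clock: 30.73
tcp_pos: [0.6764, -0.0509, 0.0329]
orientation: [-3.14, -0.101, 0.004]
contact_force: [-0.7, -0.2, -0.3]
grip_width: 0.0858
gripper_force: 0.0
```

>>> {"api": "servo_tool", "payload": {
  "commands": [
    [0,0,0,0,0,0,0],
    [0,0,0,0,0,0,0.6],
    [0,0,0,0,0,0,0.8],
    [0,0,0,0,0,0,1],
    [0,0,0,0,0,0,1]
  ],
  "force": 40
}}

```text
clock: 31.15
tcp_pos: [0.678, -0.0509, 0.0349]
orientation: [3.14, 0.101, 0.001]
contact_force: [-1.0, 0.1, -0.5]
grip_width: 0.0386
gripper_force: 0.0
```

>>> {"api": "servo_tool", "payload": {
  "commands": [
    [0,0,0,0,0,0,1],
    [0,0,0,0,0,0,1],
    [0,0,0,0,0,0,1]
  ]
}}

```text
clock: 31.4
tcp_pos: [0.6778, -0.0507, 0.0347]
orientation: [-3.14, -0.101, -0.001]
contact_force: [-1.0, 0.2, 2.7]
grip_width: 0.015
gripper_force: 40.6
```

```bash
python3 -c "
from h import *
st()"
```

```text
t 31.4 tcp [677.8 -50.7  34.7] toolY deg -86.3 tilt 0.02 F [-1.   0.2  2.7] w 15.0 gf 40.6 q [ 0.09  0.7  -0.15  1.67  0.14  0.78 -1.63]
```

>>> {"api": "servo_tool", "payload": {
  "commands": [
    [0,0,0,1,-10,0,1],
    [0,0,0,2,-22,0,1],
    [0,0,0,2,-34,0,1],
    [0,0,0,3,-44,0,1],
    [0,0,0,3,-50,0,1]
  ]
}}

```text
clock: 31.82
tcp_pos: [0.6813, -0.103, 0.0347]
orientation: [3.139, 0.099, 0.002]
contact_force: [0.7, 1.0, 3.9]
grip_width: 0.0154
gripper_force: 40.7
```

>>> {"api": "servo_tool", "payload": {
  "commands": [
    [0,0,0,0,-7,0,1],
    [0,0,0,1,-14,0,1],
    [0,0,0,1,-15,0,1],
    [0,0,0,1,-15,0,1],
    [0,0,0,1,-15,0,1]
  ]
}}

```text
clock: 32.23
tcp_pos: [0.6822, -0.1169, 0.0347]
orientation: [3.139, 0.1, 0.002]
contact_force: [2.0, -1.2, 4.5]
grip_width: 0.0149
gripper_force: 40.9
```

>>> {"api": "servo_tool", "payload": {
  "commands": [
    [0,0,0,0,0,0,1],
    [0,0,0,0,0,0,0.5],
    [0,0,0,0,0,0,0.3],
    [0,0,0,0,0,0,0.2],
    [0,0,0,0,0,0,0.2]
  ]
}}

```text
clock: 32.65
tcp_pos: [0.6808, -0.1154, 0.0335]
orientation: [-3.14, -0.102, 0.003]
contact_force: [0.1, 0.2, 0.2]
grip_width: 0.063
gripper_force: 0.0
```

>>> {"api": "servo_tool", "payload": {
  "commands": [
    [0,0,0,0,0,20,0.2],
    [0,0,0,0,0,60,0],
    [0,0,0,0,0,100,0],
    [0,0,0,0,0,140,0],
    [0,0,0,0,0,180,0]
  ]
}}

```text
clock: 33.07
tcp_pos: [0.681, -0.1156, 0.2157]
orientation: [-3.14, -0.101, 0.002]
contact_force: [2.1, 0.4, -0.4]
grip_width: 0.0855
gripper_force: 0.0
```

>>> {"api": "servo_tool", "payload": {
  "commands": [
    [0,0,0,0,0,10,0],
    [0,0,0,0,0,10,0],
    [0,0,0,0,0,10,0]
  ]
}}

```text
clock: 33.32
tcp_pos: [0.6816, -0.1157, 0.2245]
orientation: [3.14, 0.101, 0.001]
contact_force: [-0.3, 0.4, 0.3]
grip_width: 0.0852
gripper_force: 0.0
```

Run:
```python
from look import *
st(); white("scene",.058,.045,.07,"s10",(.2,.58,.05,.5)); white("top",.058,.045,.07,"t10",(.2,.58,-.5,.5))
im,d,T=grab("wrist","w10"); np.save("pics/w10T.npy",T)
cv2.imwrite("pics/c_w10.png",cv2.resize(im[80:220,180:450],None,fx=2.9,fy=2.9,interpolation=cv2.INTER_CUBIC))
```

```text
t 33.32 tcp [ 681.6 -115.7  224.5] toolY deg -86.3 tilt 0.03 F [-0.3  0.4  0.3] w 85.2 gf 0.0 q [ 0.19  0.52 -0.17  1.51  0.09  1.12 -1.5 ]
scene [405, 253, 38, 28, 324] [[433.7, 290.8], [68.7, 94.3], 3.3] z [0.046 0.055 0.06 ]
scene [366, 239, 37, 28, 307] [[438.5, 173.3], [70.6, 96.6], 3.6] z [0.046 0.054 0.06 ]
top [201, 208, 30, 21, 197] [[427.8, 288.6], [60.7, 94.3], 4.1] z [0.048 0.055 0.059]
top [237, 209, 31, 20, 194] [[429.6, 171.6], [60.5, 96.0], 2.7] z [0.049 0.055 0.06 ]
```

View pics/c_w10.png

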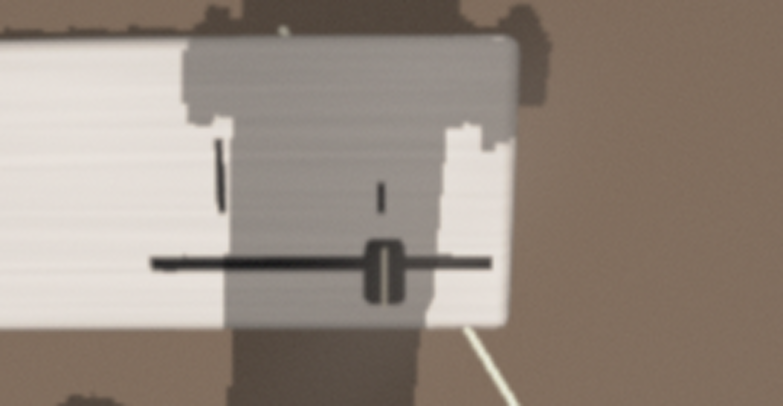

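The pointer at crop (384,272) is about 1 mm from the short mark at (381,198). Both dishes are steady on the board and the arm is clear of everything, so I'm handing in.

```bash
python3 -c "
from bench import r
print(r.hand_in())"
```

```text
the job is handed in; nothing more can be done
None
```

I've handed the job in: dish2 and dish3 (the left bay was empty) were each held in front of the lit lens for over 3 s and now stand upright on the board, and the dimmer is back within about 1 mm of the short mark; I saw no barware disturbed, and the hand-in gave no verdict.

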